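# Empty the used caps through the spring flap of the return hopper

## Robot

A 6-joint arm with a two-finger parallel gripper is mounted at the origin on a cart in front of the work surface, level with it; the furniture and walls round the work are solid. World frame = base frame: x ahead of the robot, y to its left, z up, the work surface at z = 0. Lengths are in m, angles in degrees, forces in N, time in s.
With the tool pointing down it reaches from about 0.35 to 0.875 m from the base axis. Payload 4.2 kg.
Tool frame: the origin (TCP) lies at the very end of the fingers, on their centre line; the grasp point (between the pads) lies 19 mm behind it (robot.grip_depth is the distance from the TCP to the grasp point, in m); z points along the fingers, y is the line along which they close (so a half turn about z gives the same grasp; the last joint's range is limited). The gripper opens to 85 mm and grips with 20 to 120 N. Pads are 22 mm wide; open, the fingers measure 114 mm over their backs; the gripper's body (76 mm by 85 mm) begins 54 mm behind the grasp point. The pads swing forward as they close: fully open they stand 13 mm farther back than shut.
Start: joints at [-52.391, 22.042, 0.453, 0, -68.411, -14.817], TCP at [0.242, -0.576, 0.231] pointing down, gripper open.
Joint ranges: [-179.83, 179.83], [-69.29, 118.12], [-61.27, 80.66], [-181.25, 117.63], [-171.15, -9.14], [-177.46, 177.46]. Speed limits (degrees/s): [159.86, 159.86, 180, 180, 180, 180].

## Interface

Orientations are given as a 3x3 rotation matrix whose columns are the frame's x, y, z axes.
In Python, from cell import robot gives the robot as it stands. The module is installed in compiled form; this text tells all that it offers.
- The arm moves only by the tool arm_command, never from a script. Its arguments are lists of equal length, an entry for each row: "xyz": the shift along the tool's x, y, z in m, a list of three; "turn": the turn, a rotation vector about the tool's x, y, z in rad, a list of three; "fingers": the closure, from 0 (fully open) to 1 (shut). In form: {"xyz": [[tx, ty, tz], ...], "turn": [[ax, ay, az], ...], "fingers": [fingers, ...]}. A call has 1 to 5 rows; each row shifts and turns the commanded pose from where the row before left it, along the tool's axes as they then stand; what a row does not reach is not made up. A row lasts 1/8 s, in which the tool goes at most 62.5 mm and 10.7 degrees, less where a joint would pass 70% of its speed; a pose out of reach is approached as far as the arm can. A call with a gripper value outside its range is refused whole. The fingers move at their own pace and stop on an object; the grip force is fixed at half the most. Time passes only in rows, so rows that do not move let the fingers close. It gives the time, the measured TCP pose, the force, the opening and the grip force at its end, in the units of the state.
- robot.state(): the state, without advancing time (a new reading comes with each control period).
- robot.capture(name): name is "scene" or "top" or "wrist"; returns a dict with "img" (420x560x3 uint8, blue, green, red), "fx", "fy", "cx", "cy" (pixels), "rvec" (rotation vector, rad) and "tvec" (3), from world to camera coordinates, as OpenCV has them; the wrist camera has in their place "tool_from_camera" (4x4, takes a point from camera to tool coordinates, whose origin is the TCP and whose axes are the flange's). Camera axes: x right, y down, z forward; pixel columns grow to the right and rows downward; lengths in m; the calibration is good to about 2 mm. The wrist camera is an equidistant fisheye: a pixel r from the principal point sees the ray r / f radians off the axis. A picture is of the moment at which its call begins: read the wrist's pose just before it. There is no depth.
- robot.hand_in(): hands the job in; it is judged then, once.
The state is a dict: "t": time; "joint_pos": joint angles; "joint_velocities": joint speeds; "tau": joint torques, N m; "tool_pos": TCP position; "eef_rot": TCP orientation; "force": force on the tool from outside, world axes, zero at the start; "moment": the same for the moment, N m; "grip_width": opening from 0.0 (shut) to 1.0 (fully open); "finger_force": force on a finger pad.
Only numpy, scipy, OpenCV 4.12 (cv2) and the standard library are available. Lean on these libraries where they do the work, as an engineer would, in place of code of your own. Each camera call takes 0.05 s, during which the arm holds its last target. There are 200 camera calls.

## Task

Pick up the scoop that holds the orange caps, push the spring flap of the return hopper open with the scoop's lip and tip both orange caps through it into the hopper. Then let the flap spring shut and set the empty scoop down upright on the bench. Push the flap with the scoop, never with the gripper, and leave the scoop with the blue caps where it is.

Things in the scene. Friction and masses are not known exactly. Their poses are not given: they have to be found in the camera images.
- orange_scoop_grip (a point): White scoop tray with two orange caps, 110 long (x) x 60 wide, floor 4 thick, sides 24 high, 80 g. Front end (-x, toward the left and the robot at first): open lip, no wall. Back end (+x): upright grip tab 10 thick (x), 36 wide (y), standing free from 26 to 100 above the underside. This point: middle of the tab's free part, 74 above the underside, 105 behind the lip. z up. Caps slide out when the floor slopes 35 degrees; 45 to 50 empties it.
- blue_scoop_grip (a point): The same point on a like scoop that holds two blue caps: a bystander that stays where it is.
- orange_cap_a_centre (a point): Centre of the front orange cap, a disc 34 in diameter and 14 high, 12 g, lying loose on the scoop's floor.
- orange_cap_b_centre (a point): Centre of the rear orange cap, a like disc lying behind the first.
- hopper: Fixed grey return hopper, clear front wall (-x, toward the left and the robot), 120 (x) x 104 (y) x 115 high, walls 4; origin at the centre of its underside, z up. Top opening: x -46 to +46, y -41 to +41, closed by the yellow flap, flush with the top. The scoop comes in over the +x side (away from the robot and to the right), lip pointing to the hopper's -x.
- hopper_flap (a joint): Yellow flap, hinged along y at the hopper's x = +44, z = 115 (far side, dark hinge rod), 84 long toward -x; 0 = shut, 1.35 rad = free edge hanging down inside. Spring: 0.05 N m at 0, 0.1 at 0.9 (1 to 2 N at the lip); caps alone do not open it. With the scoop's lip 50 past the hinge, turn the scoop lip-down about the hinge line; caps pass at 0.6 to 0.8 rad.
Mind the look-alikes: they are no part of the job. Leave any brown or yellow look-alike of the part that bears orange_cap_b_centre alone.

How it is judged (in metres and radians):
On the way, in this order (a step that is already met when the one before it is completed fails the run):
1. the orange caps' scoop pushes the flap open (value of joint hopper_flap above 0.35 rad and contact force between orange_scoop and hopper above 0.1 N), for 0.1 s.
2. both orange caps are inside the hopper (x of orange_cap_a_centre in the frame of hopper between -0.06 and 0.06 m and y of orange_cap_a_centre in the frame of hopper between -0.052 and 0.052 m and z of orange_cap_a_centre in the frame of hopper between 0 and 0.07 m and x of orange_cap_b_centre in the frame of hopper between -0.06 and 0.06 m and y of orange_cap_b_centre in the frame of hopper between -0.052 and 0.052 m and z of orange_cap_b_centre in the frame of hopper between 0 and 0.07 m), for 0.2 s.
At the end, for the whole second after the job is handed in: Both orange caps lie inside the hopper, the flap is shut (under 0.1 rad), the empty scoop stands upright on the bench (within 0.15 rad, grip point 60 to 90 mm above the bench), and the scoop with the blue caps is within 30 mm of where it was (all of step 2 and value of joint hopper_flap below 0.1 rad and height (world z) of orange_scoop_grip between 0.06 and 0.09 m and angle between orange_scoop_grip's own z axis and vertical below 0.15 rad and distance of blue_scoop_grip from where it was at the start of the episode below 0.03 m); the robot touches nothing.
It fails at once if the gripper pushes on the hopper or its flap (over 2 N) (contact force between the fingers and hopper above 2 N).
It fails at once if the scoop with the blue caps is shifted by more than 30 mm (distance of blue_scoop_grip from where it was at the start of the episode above 0.03 m).
It also fails if it takes over 64 s, if anything falls off the work surface, if the arm or the gripper's body presses on something with over 40 N, if the wrist force passes 120 N, or if a joint passes its speed limit or range.

## Working session

There is one attempt and no reset: what is moved stays moved. The work goes in short steps, Python scripts to look and compute and a tool call to move; the robot and the scene stay as the last step left them, time stands still between calls to the robot, and variables do not carry over. Pictures are saved under pics/ and viewed, at most 10 in all, crops included, and the job is handed in when it is done.

Besides the shell and the picture viewer there is one more tool, called after "Call:" as name(argument=value, ...), one argument or row to a line, values as JSON. arm_command: Moves the arm, as the interface text tells. Its arguments: {"type":"object","properties":{"xyz":{"type":"array"},"turn":{"type":"array"},"fingers":{"type":"array"}},"required":["xyz","turn","fingers"]}

```bash
mkdir -p pics
cat > h.py <<'E'
import numpy as np, cv2
from cell import robot
def snap(n,f):
    c=robot.capture(n); cv2.imwrite('pics/'+f,c['img']); return c
def ray(c,u,v):
    R=cv2.Rodrigues(np.array(c['rvec'],float))[0]; t=np.array(c['tvec'],float).ravel()
    d=R.T@np.array([(u-c['cx'])/c['fx'],(v-c['cy'])/c['fy'],1]); return -R.T@t,d
def atz(c,u,v,z):
    o,d=ray(c,u,v); return o+d*(z-o[2])/d[2]
def proj(c,p):
    return cv2.projectPoints(np.array(p,float).reshape(-1,3),np.array(c['rvec'],float),np.array(c['tvec'],float),np.array([[c['fx'],0,c['cx']],[0,c['fy'],c['cy']],[0,0,1.]]),None)[0].reshape(-1,2)
E
python3 - <<'E'
from h import *
import pickle
a=snap('scene','s0.png');b=snap('top','t0.png')
pickle.dump((a,b),open('c.pkl','wb'))
im=np.hstack([a['img'],b['img']]);print(robot.state(),ray(a,280,210)[0],ray(b,280,210))
for n in 's0','t0':
    i=cv2.imread(f'pics/{n}.png');cv2.imwrite(f'pics/{n}b.png',cv2.resize(i,(800,600),interpolation=cv2.INTER_CUBIC))
E
```

```text
{'t': 0.1, 'joint_pos': array([-5.23925432e+01,  2.20890875e+01,  3.86996158e-01, -2.37998544e-02,
       -6.84100997e+01, -1.48159525e+01]), 'joint_velocities': array([ 0.03983551, -0.12132783,  0.15043012,  0.11640456, -0.01101545,
       -0.00199979]), 'tau': array([-6.66909727e-04, -3.93318272e+01,  1.88929868e+01,  4.19800535e+00,
       -2.59085609e-03, -1.14965795e-05]), 'tool_pos': array([ 0.24191765, -0.57572411,  0.23030192]), 'eef_rot': array([[-9.21979890e-01, -3.87236739e-01, -8.88924661e-04],
       [-3.87237738e-01,  9.21978167e-01,  1.78690898e-03],
       [ 1.27612324e-04,  1.99171932e-03, -9.99998008e-01]]), 'force': array([0.07025388, 0.47480104, 0.83482465]), 'moment': array([-0.02216498,  0.02554172, -0.00140017]), 'finger_force': 0.0, 'grip_width': 1.0058133729185914} [0.09371485 0.45386877 0.77735321] (array([ 0.40709537, -0.06547828,  0.93815758]), array([ 0.19446861, -0.03920093, -0.98020217]))
```

View pics/s0b.png

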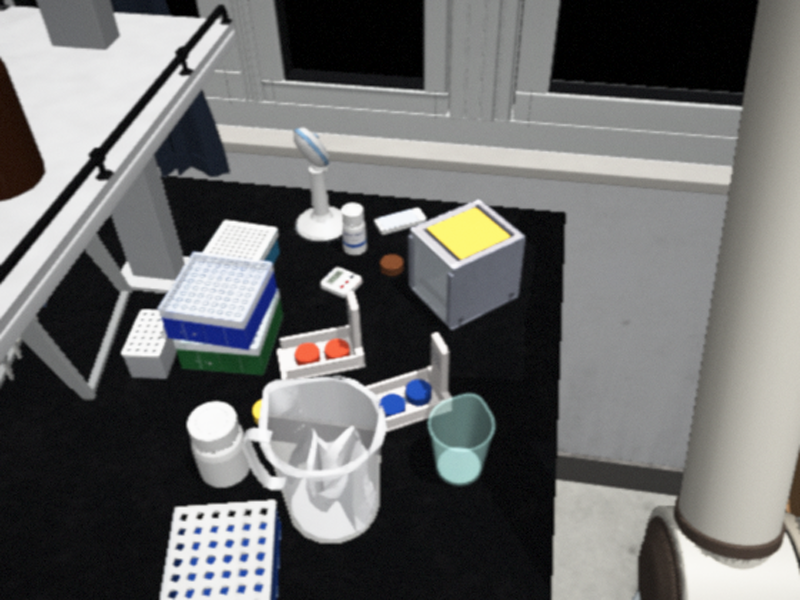

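View pics/t0b.png

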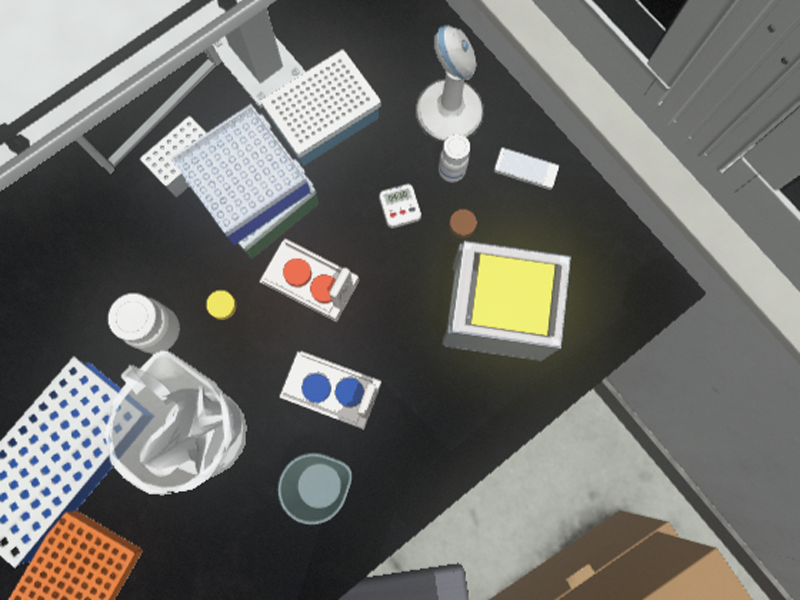

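Both views: the orange caps' scoop is at top view (310,280), with its tab at (343,288); the blue scoop at (330,388), tab (370,398). Look-alikes are the yellow cap (221,305) and brown cap (463,222), plus the blue caps. The hopper with its yellow flap is at (512,295). I choose the scoop with the two orange caps and will enlarge it to check.

Run:
```python
from h import *
import pickle
a,b=pickle.load(open('c.pkl','rb'))
k=1/1.42857
for n,u,v,z in [('oa',297,272,.018),('ob',324,289,.018),('ba',316,387,.018),('bb',349,391,.018),('h1',463,242,.115),('h2',571,257,.115),('h3',562,347,.115),('f1',476,253,.115),('f2',556,265,.115),('f3',549,336,.115),('f4',472,328,.115),('tab',343,272,.1),('lipL',285,240,.024),('lipR',261,281,.024),('backR',338,320,.024)]:
    print(n,atz(b,u*k,v*k,z).round(4))
i=b['img']
A=cv2.resize(i[155:310,170:275],None,fx=3.8,fy=3.8,interpolation=cv2.INTER_CUBIC)
B=cv2.resize(i[160:260,305:410],None,fx=3.8,fy=3.8,interpolation=cv2.INTER_CUBIC)
c=np.zeros((589,798,3),np.uint8);c[:A.shape[0],:399]=A;c[:B.shape[0],399:399+B.shape[1]]=B
cv2.imwrite('pics/crop.png',c)
```

```text
oa [0.6429 0.018  0.018 ]
ob [ 0.6168 -0.0122  0.018 ]
ba [0.4995 0.0126 0.018 ]
bb [ 0.4891 -0.0258  0.018 ]
h1 [ 0.6252 -0.1774  0.115 ]
h2 [ 0.5908 -0.2928  0.115 ]
h3 [ 0.4937 -0.2638  0.115 ]
f1 [ 0.6107 -0.1895  0.115 ]
f2 [ 0.5843 -0.2747  0.115 ]
f3 [ 0.5076 -0.2522  0.115 ]
f4 [ 0.5284 -0.1711  0.115 ]
tab [ 0.6144 -0.0405  0.1   ]
lipL [0.6839 0.0272 0.024 ]
lipR [0.6366 0.0622 0.024 ]
backR [ 0.575  -0.0243  0.024 ]
```

View pics/crop.png

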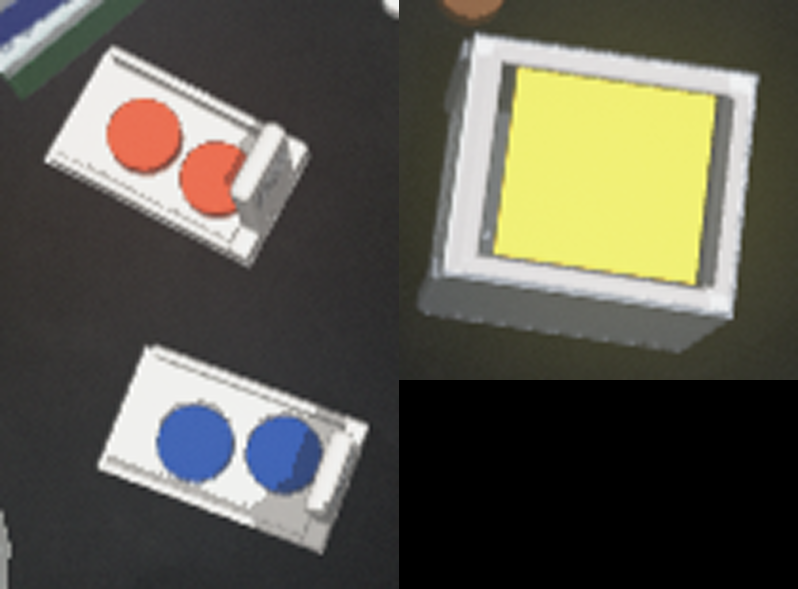

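Crop: the scoop with orange caps (145,135) and (213,178) has its lip at the upper left and its tab at (260,160). It is not the blue scoop, and the yellow and brown caps lie loose elsewhere. The hopper rim corners are (472,38), (757,75), (733,318) and (440,280), with the dark hinge gap on the right.

```bash
cat >> h.py <<'E'
from scipy.spatial.transform import Rotation as Ro
def wristfit(Rt, j1, p, r0=None):
    # orientation model: forearm frame F, tool = F*Rx(s j4)*Ry(-j5)*base*Rz(-j6)
    out=[]
    return out
def fitrect(P,L,W):
    # P order: (-x,+y),(+x,+y),(+x,-y),(-x,-y) -> centre, yaw
    Q=np.array([[-L/2,W/2],[L/2,W/2],[L/2,-W/2],[-L/2,-W/2]]);P=np.array(P)[:,:2];c=P.mean(0)
    H=(P-c).T@Q; yaw=np.arctan2(H[1,0]-H[0,1],H[0,0]+H[1,1])
    Rm=np.array([[np.cos(yaw),-np.sin(yaw)],[np.sin(yaw),np.cos(yaw)]])
    return c,np.degrees(yaw),np.linalg.norm(P-c-Q@Rm.T,axis=1)
E
python3 - <<'E'
from h import *
import pickle
a,b=pickle.load(open('c.pkl','rb'))
s=lambda x,y,z:atz(b,170+x/3.8,155+y/3.8,z)
h=lambda x,y,z:atz(b,305+(x-399)/3.8,160+y/3.8,z)
# facing along +x(lip->tab, image right): +y is left = image up
print('scoop',fitrect([s(112,47,.024),s(308,152,.024),s(250,265,.024),s(47,160,.024)],.11,.06))
print('blue',fitrect([s(150,347,.024),s(368,426,.024),s(322,552,.024),s(98,466,.024)],.11,.06))
t=[s(267,124,.1),s(287,132,.1),s(250,202,.1),s(232,190,.1)]
print('tab',fitrect(t,.01,.036))
c,y,r=fitrect([h(472,38,.115),h(757,75,.115),h(733,318,.115),h(440,280,.115)],.12,.104)
print('hopper',c,y,r)
pts=[[*c,0],*[[c[0]+dx*np.cos(np.radians(y)),c[1]+dx*np.sin(np.radians(y)),.115] for dx in(-.06,.06)]]
print(proj(a,pts)*1.42857)
E
```

```text
scoop (array([0.62927152, 0.00279931]), np.float64(-126.198660639432), array([0.00253969, 0.00349969, 0.00172803, 0.00257504]))
blue (array([ 0.49334213, -0.00504552]), np.float64(-118.84819502720555), array([0.003438  , 0.00251313, 0.00207447, 0.00171741]))
tab (array([ 0.60311286, -0.03586922]), np.float64(-125.15953400093136), array([0.00200037, 0.00132162, 0.00110276, 0.00222469]))
hopper [ 0.55835877 -0.21998922] -106.25131008969046 [0.00095234 0.00027141 0.00101457 0.00020822]
[[464.04579495 294.56850126]
 [431.48950301 249.85947968]
 [501.62613954 218.13949056]]
```

```bash
cat >> h.py <<'E'
def pose(yaw,tilt,opt):
    # scoop yaw; tilt lip-down deg about scoop y; tool y = opt * scoop x, tool z = -scoop z
    S=Ro.from_euler('ZY',[yaw,-tilt],degrees=True).as_matrix() 
    y=opt*S[:,0]; z=-S[:,2]; return np.c_[np.cross(y,z),y,z]
def wr(R,j1,p):
    B=np.array([[0,0,1],[-1,0,0],[0,-1,0.]])
    M=Ro.from_euler('ZY',[j1,p],degrees=True).as_matrix().T@R@B.T
    return Ro.from_matrix(M).as_euler('XYX',degrees=True).round(0)
def plan(P,R,n,st=None):
    st=st or robot.state(); T0=np.eye(4);T0[:3,:3]=st['eef_rot'];T0[:3,3]=st['tool_pos']
    T1=np.eye(4);T1[:3,:3]=R;T1[:3,3]=P
    from scipy.linalg import logm,expm
    D=np.linalg.inv(T0)@T1; w=Ro.from_matrix(D[:3,:3]).as_rotvec()
    r=Ro.from_rotvec(w/n).as_matrix(); A=sum(np.linalg.matrix_power(r,k) for k in range(n))
    d=np.linalg.solve(A,D[:3,3])
    print(n,'rows xyz',d.round(4).tolist(),'turn',(w/n).round(4).tolist(),'deg/row',round(np.degrees(np.linalg.norm(w)/n),1))
E
python3 - <<'E'
from h import *
print(wr(robot.state()['eef_rot'],-52.4,21.6))
print(pose(-106,30,1).round(2))
for o in 1,-1:
  print(o,wr(pose(-126,0,o),-4,20),[wr(pose(-106,t,o),-25,p) for t in(0,55) for p in(0,20,40)])
for o in 1,-1:
  for y,n in((-126,15),): plan([.602,-.0365,.2],pose(y,0,o),n)
E
```

```text
[ 0. 69. 15.]
[[ 0.96 -0.24 -0.14]
 [-0.28 -0.83 -0.48]
 [-0.    0.5  -0.87]]
1 [  0.  70. -58.] [array([  0.,  90., -99.]), array([  0.,  70., -99.]), array([  0.,  50., -99.]), array([-55.,  83., -95.]), array([-59.,  72., -78.]), array([-66.,  62., -59.])]
-1 [  0.  70. 122.] [array([ 0., 90., 81.]), array([-0., 70., 81.]), array([ 0., 50., 81.]), array([-55.,  83.,  85.]), array([-59.,  72., 102.]), array([-66.,  62., 121.])]
15 rows xyz [-0.0482, -0.0206, 0.002] turn [0.0001, 0.0001, -0.141] deg/row 8.1
15 rows xyz [-0.022, 0.0395, 0.0021] turn [0.0001, -0.0001, 0.0684] deg/row 3.9
```

Call:
arm_command(
  xyz=[
    [-0.022,0.0395,0.002],
    [-0.022,0.0395,0.002],
    [-0.022,0.0395,0.002],
    [-0.022,0.0395,0.002],
    [-0.022,0.0395,0.002],
  ],
  turn=[
    [0,0,0.0684],
    [0,0,0.0684],
    [0,0,0.0684],
    [0,0,0.0684],
    [0,0,0.0684],
  ],
  fingers=[0,0,0,0,0],
)

```text
t: 0.72
tool_pos: [0.2971, -0.3565, 0.221]
eef_rot: [[-0.999, -0.053, -0.0], [-0.053, 0.999, 0.0], [0.0, 0.0, -1.0]]
force: [0.3, -0.0, 1.1]
grip_width: 0.998
finger_force: 0.0
```

Call:
arm_command(
  xyz=[
    [-0.022,0.0395,0.002],
    [-0.022,0.0395,0.002],
    [-0.022,0.0395,0.002],
    [-0.022,0.0395,0.002],
    [-0.022,0.0395,0.002],
  ],
  turn=[
    [0,0,0.0684],
    [0,0,0.0684],
    [0,0,0.0684],
    [0,0,0.0684],
    [0,0,0.0684],
  ],
  fingers=[0,0,0,0,0],
)

```text
t: 1.35
tool_pos: [0.4226, -0.1695, 0.2112]
eef_rot: [[-0.959, 0.284, -0.0], [0.284, 0.959, 0.0], [0.0, 0.0, -1.0]]
force: [0.5, -0.6, -0.0]
grip_width: 1.005
finger_force: 0.0
```

Call:
arm_command(
  xyz=[
    [-0.022,0.0395,0.002],
    [-0.022,0.0395,0.002],
    [-0.022,0.0395,0.002],
    [-0.022,0.0395,0.002],
    [-0.022,0.0395,0.002],
  ],
  turn=[
    [0,0,0.0684],
    [0,0,0.0684],
    [0,0,0.0684],
    [0,0,0.0684],
    [0,0,0.0684],
  ],
  fingers=[0,0,0,0,0],
)

```text
t: 1.98
tool_pos: [0.6035, -0.0356, 0.2008]
eef_rot: [[-0.808, 0.589, -0.001], [0.589, 0.808, -0.0], [0.001, -0.001, -1.0]]
force: [-0.3, 0.5, 0.5]
grip_width: 1.003
finger_force: 0.0
```

Call:
arm_command(
  xyz=[
    [0,0,0],
    [0,0,0],
  ],
  turn=[
    [0,0,0],
    [0,0,0],
  ],
  fingers=[0,0],
)

```text
t: 2.22
tool_pos: [0.602, -0.0367, 0.2005]
eef_rot: [[-0.809, 0.587, -0.002], [0.587, 0.809, -0.0], [0.002, -0.001, -1.0]]
force: [-0.3, -0.2, -0.5]
grip_width: 0.997
finger_force: 0.0
```

```bash
cat >> h.py <<'E'
def wproj(c,st,p):
    # world point -> wrist pixel (fisheye)
    q=st['eef_rot'].T@(np.array(p)-st['tool_pos']); M=np.linalg.inv(c['tool_from_camera']); q=M[:3,:3]@q+M[:3,3]
    th=np.arctan2(np.hypot(q[0],q[1]),q[2]); a=np.arctan2(q[1],q[0])
    return np.array([c['cx']+c['fx']*th*np.cos(a),c['cy']+c['fy']*th*np.sin(a)])
def wray(c,st,u,v,z):
    x=(u-c['cx'])/c['fx'];y=(v-c['cy'])/c['fy'];r=np.hypot(x,y)
    d=np.array([np.sin(r)*x/r,np.sin(r)*y/r,np.cos(r)]); M=c['tool_from_camera']
    o=st['eef_rot']@M[:3,3]+st['tool_pos']; d=st['eef_rot']@M[:3,:3]@d
    return o+d*(z-o[2])/d[2]
E
python3 - <<'E'
from h import *
import pickle
st=robot.state();c=snap('wrist','w1.png');pickle.dump((st,c),open('w1.pkl','wb'))
print(st['tool_pos'],st['eef_rot'].round(3),st['joint_pos'].round(1),st['t'])
i=c['img'].copy()
cv2.imwrite('pics/w1b.png',cv2.resize(i,(800,600)))
yw=np.radians(-125.7);T=np.array([.602,-.0365])
ex=np.array([np.cos(yw),np.sin(yw)]);ey=np.array([-ex[1],ex[0]])
for dx,dy in((-.005,.018),(.005,.018),(.005,-.018),(-.005,-.018)): print(wproj(c,st,[*(T+dx*ex+dy*ey),.1])*1.42857)
E
```

```text
[ 0.60198777 -0.03673467  0.20053087] [[-0.809  0.587 -0.002]
 [ 0.587  0.809 -0.   ]
 [ 0.002 -0.001 -1.   ]] [  11.9   21.3   -5.3   -0.   -63.5 -137.8] 2.225
[413.97361104 330.29668199]
[396.0127231  330.39241392]
[395.29460284 267.12789926]
[413.9933575  267.02487594]
```

View pics/w1b.png

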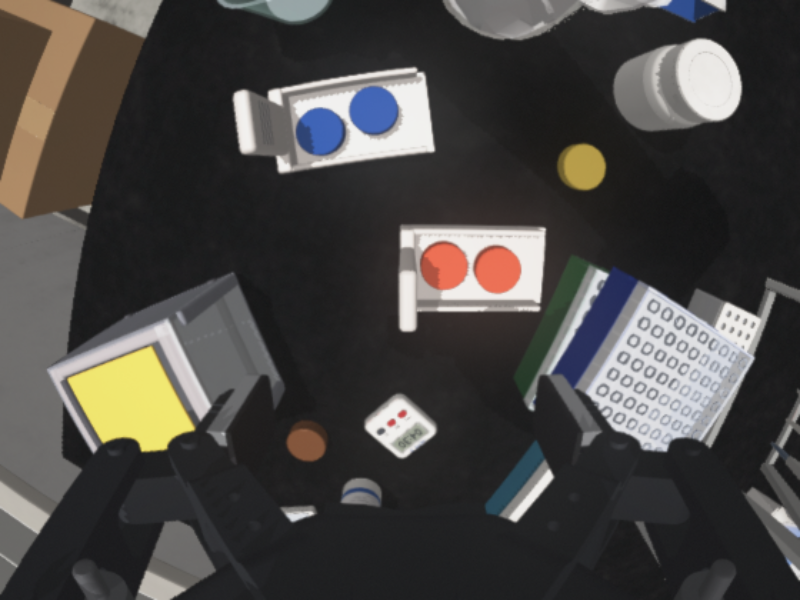

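The tab is at (400–417, 263–331), within 2 mm of the prediction, with the fingers aligned across its thickness. I descend and grip.

Call:
arm_command(
  xyz=[
    [0,0.0015,0.03],
    [0,0,0.03],
    [0,0,0.03],
    [0,0,0.03],
    [0,0,0.0255],
  ],
  turn=[
    [0,0,0],
    [0,0,0],
    [0,0,0],
    [0,0,0],
    [0,0,0],
  ],
  fingers=[0.4,0.4,0.4,0.4,0.4],
)

```text
t: 2.9
tool_pos: [0.6025, -0.0363, 0.0554]
eef_rot: [[-0.809, 0.588, -0.0], [0.588, 0.809, 0.0], [0.0, -0.0, -1.0]]
force: [0.7, -0.5, 0.1]
grip_width: 0.6
finger_force: 0.0
```

Call:
arm_command(
  xyz=[
    [0,0,0],
    [0,0,0],
    [0,0,0],
    [0,0,0],
    [0,0,0],
  ],
  turn=[
    [0,0,0],
    [0,0,0],
    [0,0,0],
    [0,0,0],
    [0,0,0],
  ],
  fingers=[0.6,0.8,1,1,1],
)

```text
t: 3.52
tool_pos: [0.6046, -0.0354, 0.0577]
eef_rot: [[-0.809, 0.587, 0.003], [0.587, 0.809, -0.0], [-0.002, 0.002, -1.0]]
force: [-1.3, -0.9, 5.9]
grip_width: 0.114
finger_force: 59.3
```

Call:
arm_command(
  xyz=[
    [0,0,0],
    [0,0,0],
    [0,0,0],
  ],
  turn=[
    [0,0,0],
    [0,0,0],
    [0,0,0],
  ],
  fingers=[1,1,1],
)

```text
t: 3.9
tool_pos: [0.6046, -0.0354, 0.0577]
eef_rot: [[-0.809, 0.587, 0.003], [0.587, 0.809, -0.0], [-0.002, 0.002, -1.0]]
force: [-1.0, 0.4, 6.2]
grip_width: 0.108
finger_force: 59.3
```

Call:
arm_command(
  xyz=[
    [0,0,-0.01],
    [0,0,-0.025],
    [0,0,-0.035],
    [0,0,-0.035],
    [0,0,-0.03],
  ],
  turn=[
    [0,0,0],
    [0,0,0],
    [0,0,0],
    [0,0,0],
    [0,0,0],
  ],
  fingers=[1,1,1,1,1],
)

```text
t: 4.53
tool_pos: [0.6035, -0.0353, 0.1924]
eef_rot: [[-0.809, 0.588, 0.001], [0.588, 0.809, 0.0], [-0.0, 0.001, -1.0]]
force: [-0.0, -0.9, -1.1]
grip_width: 0.113
finger_force: 58.3
```

Call:
arm_command(
  xyz=[
    [0,0,-0.02],
    [0,0,-0.01],
    [0,0,-0.003],
  ],
  turn=[
    [0,0,0],
    [0,0,0],
    [0,0,0],
  ],
  fingers=[1,1,1],
)

```text
t: 4.9
tool_pos: [0.6034, -0.0353, 0.224]
eef_rot: [[-0.809, 0.588, 0.0], [0.588, 0.809, 0.0], [0.0, 0.0, -1.0]]
force: [-1.0, 0.9, -1.1]
grip_width: 0.108
finger_force: 58.4
```

Run:
```python
from h import *
st=robot.state();c=snap('wrist','w2.png');t=snap('top','t2.png');print(st['tool_pos'],st['force'],st['grip_width'])
i=np.vstack([cv2.resize(c['img'][110:260,230:430],(600,450)),]);j=t['img'][130:270,160:300]
cv2.imwrite('pics/w2b.png',np.hstack([cv2.resize(c['img'][130:270,200:400],(400,280)),cv2.resize(j,(280,280))]))
plan([.5307,-.3150,.222],pose(-106.25,0,-1),14,st)
```

```text
[ 0.60342099 -0.03531091  0.22398263] [-0.95425295  0.85914105 -1.13667602] 0.10758541059078201
14 rows xyz [-0.0044, -0.0203, 0.0001] turn [0.0, -0.0, -0.0246] deg/row 1.4
```

View pics/w2b.png

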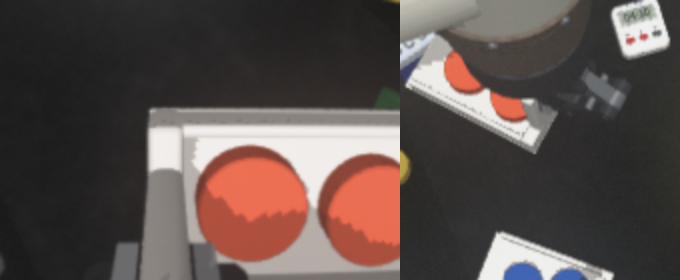

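The scoop is held level, with both caps in place. I transport it over the hopper's +x side.

Call:
arm_command(
  xyz=[
    [-0.0022,-0.0101,0],
    [-0.0044,-0.0203,0],
    [-0.0044,-0.0203,0],
    [-0.0044,-0.0203,0],
    [-0.0044,-0.0203,0],
  ],
  turn=[
    [0,0,-0.0123],
    [0,0,-0.0246],
    [0,0,-0.0246],
    [0,0,-0.0246],
    [0,0,-0.0246],
  ],
  fingers=[1,1,1,1,1],
)

```text
t: 5.62
tool_pos: [0.5688, -0.1236, 0.223]
eef_rot: [[-0.869, 0.494, -0.002], [0.494, 0.869, -0.0], [0.002, -0.001, -1.0]]
force: [-0.1, 0.3, 0.1]
grip_width: 0.113
finger_force: 58.4
```

Call:
arm_command(
  xyz=[
    [-0.0044,-0.0203,0],
    [-0.0044,-0.0203,0],
    [-0.0044,-0.0203,0],
    [-0.0044,-0.0203,0],
    [-0.0044,-0.0203,0],
  ],
  turn=[
    [0,0,-0.0246],
    [0,0,-0.0246],
    [0,0,-0.0246],
    [0,0,-0.0246],
    [0,0,-0.0246],
  ],
  fingers=[1,1,1,1,1],
)

```text
t: 6.25
tool_pos: [0.5426, -0.2239, 0.223]
eef_rot: [[-0.923, 0.384, -0.002], [0.384, 0.923, 0.0], [0.002, -0.0, -1.0]]
force: [-0.2, -0.4, -0.2]
grip_width: 0.108
finger_force: 58.4
```

Call:
arm_command(
  xyz=[
    [-0.0044,-0.0203,0],
    [-0.0044,-0.0203,0],
    [-0.0044,-0.0203,0],
    [-0.0044,-0.0203,0],
    [-0.0022,-0.0101,0],
  ],
  turn=[
    [0,0,-0.0246],
    [0,0,-0.0246],
    [0,0,-0.0246],
    [0,0,-0.0246],
    [0,0,-0.0123],
  ],
  fingers=[1,1,1,1,1],
)

```text
t: 6.88
tool_pos: [0.53, -0.3165, 0.2229]
eef_rot: [[-0.96, 0.281, -0.002], [0.281, 0.96, 0.001], [0.002, 0.0, -1.0]]
force: [-0.2, 0.3, -0.6]
grip_width: 0.11
finger_force: 58.4
```

Run:
```python
from h import *
st=robot.state();print(st['tool_pos'],st['eef_rot'].round(3),st['joint_pos'].round(1))
s=snap('scene','s3.png');t=snap('top','t3.png')
A=s['img'][100:260,220:400];B=t['img'][130:290,290:470]
cv2.imwrite('pics/s3b.png',np.hstack([cv2.resize(A,None,fx=2.2,fy=2.2,interpolation=2),cv2.resize(B,None,fx=2.2,fy=2.2,interpolation=2)]))
```

```text
[ 0.52995605 -0.31646505  0.22293085] [[-0.96   0.281 -0.002]
 [ 0.281  0.96   0.001]
 [ 0.002  0.    -1.   ]] [-15.8  21.7  -1.4  -0.  -67.1 -90.5]
```

View pics/s3b.png

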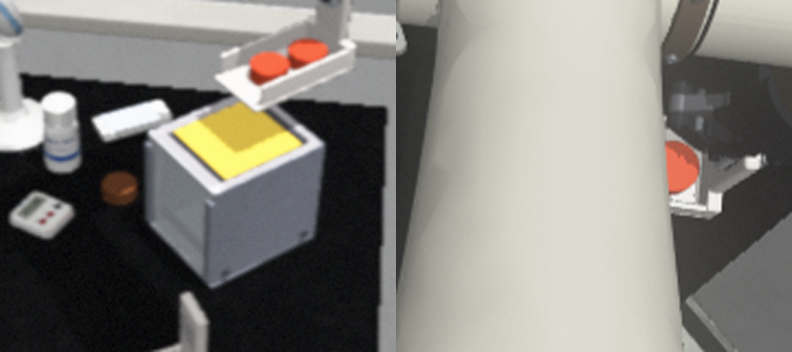

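Left view: the scoop sits level above the flap, lip at (250,100) over the flap's middle, both caps aboard. Right view: the arm covers the hopper. I descend, then turn about the hinge line.

Call:
arm_command(
  xyz=[
    [0,0,0.01],
    [0,0.001,0.017],
    [0,0,0.013],
    [0,0,0.005],
    [0,0,0],
  ],
  turn=[
    [0,0,0],
    [0,0,0],
    [0,0,0],
    [0,0,0],
    [0,0,0],
  ],
  fingers=[1,1,1,1,1],
)

```text
t: 7.6
tool_pos: [0.5311, -0.3142, 0.1785]
eef_rot: [[-0.96, 0.28, -0.001], [0.28, 0.96, 0.0], [0.001, -0.0, -1.0]]
force: [-0.1, 0.3, -0.5]
grip_width: 0.107
finger_force: 58.4
```

```bash
cat >> h.py <<'E'
C=np.array([.5584,-.2200,0]);YH=-106.25
EX=np.array([np.cos(np.radians(YH)),np.sin(np.radians(YH)),0])
def hingepose(th,lip=.05,gap=.005,hg=.0577):
    S=Ro.from_euler('ZY',[YH,-th],degrees=True).as_matrix()
    return C+.044*EX+[0,0,.115]+S@[.105-lip,0,hg+gap], pose(YH,th,-1)
E
python3 - <<'E'
from h import *
st=robot.state();print(st['tool_pos'],st['force'],hingepose(0)[0])
plan(*hingepose(52),13)
E
```

```text
[ 0.53110965 -0.31421538  0.17849045] [-0.05506959  0.34526004 -0.51797914] [ 0.53069693 -0.31504494  0.1777    ]
13 rows xyz [0.0, 0.0045, -0.0036] turn [0.0698, -0.0, 0.0] deg/row 4.0
```

Call:
arm_command(
  xyz=[
    [0,0.0045,-0.0036],
    [0,0.0045,-0.0036],
    [0,0.0045,-0.0036],
    [0,0.0045,-0.0036],
    [0,0.0045,-0.0036],
  ],
  turn=[
    [0.0698,0,0],
    [0.0698,0,0],
    [0.0698,0,0],
    [0.0698,0,0],
    [0.0698,0,0],
  ],
  fingers=[1,1,1,1,1],
)

```text
t: 8.22
tool_pos: [0.539, -0.2905, 0.195]
eef_rot: [[-0.96, 0.264, -0.093], [0.279, 0.901, -0.331], [-0.003, -0.344, -0.939]]
force: [0.3, 0.2, 1.0]
grip_width: 0.111
finger_force: 58.7
```

Run:
```python
from h import *
st=robot.state();print(st['tool_pos'],st['force'],hingepose(20)[0],st['joint_pos'].round(1),np.degrees(np.arccos(-st['eef_rot'][2,2])))
s=snap('scene','s4.png')
cv2.imwrite('pics/s4b.png',cv2.resize(s['img'][80:240,250:410],None,fx=3,fy=3,interpolation=2))
plan(*hingepose(52),8)
```

```text
[ 0.53898854 -0.29054991  0.1949797 ] [0.32823947 0.18309536 1.00090189] [ 0.53762593 -0.2912726   0.19272984] [  -4.5   21.7  -16.4   23.4  -58.1 -115.3] 20.10942934484558
8 rows xyz [0.0001, 0.0044, -0.0034] turn [0.0693, 0.0004, 0.0002] deg/row 4.0
```

View pics/s4b.png

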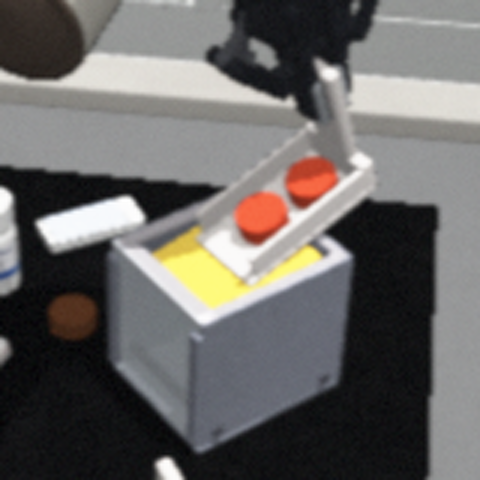

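The lip at (235,265) is pushing the flap down, and the caps are still on the floor of the scoop. I continue to 52 degrees.

Call:
arm_command(
  xyz=[
    [0,0.0044,-0.0033],
    [0,0.0044,-0.0033],
    [0,0.0044,-0.0033],
    [0,0.0044,-0.0033],
    [0,0.0044,-0.0033],
  ],
  turn=[
    [0.0695,0,0],
    [0.0695,0,0],
    [0.0695,0,0],
    [0.0695,0,0],
    [0.0695,0,0],
  ],
  fingers=[1,1,1,1,1],
)

```text
t: 8.9
tool_pos: [0.5467, -0.2644, 0.1988]
eef_rot: [[-0.96, 0.216, -0.177], [0.279, 0.736, -0.617], [-0.003, -0.642, -0.767]]
force: [-0.4, 0.6, 0.4]
grip_width: 0.107
finger_force: 58.8
```

Call:
arm_command(
  xyz=[
    [0,0.0044,-0.0033],
    [0,0.0044,-0.0033],
    [0,0.0044,-0.0033],
    [0,0,0],
    [0,0,0],
  ],
  turn=[
    [0.0695,0,0],
    [0.0695,0,0],
    [0.0695,0,0],
    [0,0,0],
    [0,0,0],
  ],
  fingers=[1,1,1,1,1],
)

```text
t: 9.52
tool_pos: [0.5509, -0.2489, 0.1961]
eef_rot: [[-0.96, 0.175, -0.219], [0.28, 0.595, -0.754], [-0.002, -0.785, -0.62]]
force: [0.4, 1.7, 0.9]
grip_width: 0.103
finger_force: 58.9
```

Call:
arm_command(
  xyz=[
    [0,0,0],
    [0,0,0],
    [0,0,0],
    [0,0,0],
  ],
  turn=[
    [0,0,0],
    [0,0,0],
    [0,0,0],
    [0,0,0],
  ],
  fingers=[1,1,1,1],
)

```text
t: 10.02
tool_pos: [0.5503, -0.2492, 0.196]
eef_rot: [[-0.96, 0.173, -0.22], [0.28, 0.593, -0.755], [-0.001, -0.786, -0.618]]
force: [0.2, 1.0, 0.7]
grip_width: 0.112
finger_force: 58.9
```

Run:
```python
from h import *
st=robot.state();print(st['tool_pos'],st['force'],hingepose(52)[0],st['joint_pos'].round(1),np.degrees(np.arccos(-st['eef_rot'][2,2])))
s=snap('scene','s5.png')
cv2.imwrite('pics/s5b.png',cv2.resize(s['img'][80:240,250:410],None,fx=3,fy=3,interpolation=2))
```

```text
[ 0.55031221 -0.24922888  0.19601382] [0.21228438 1.00889977 0.74678682] [ 0.550438   -0.2473164   0.19694257] [   7.4   28.3  -27.1   49.8  -70.7 -146.6] 51.85920619639556
```

View pics/s5b.png

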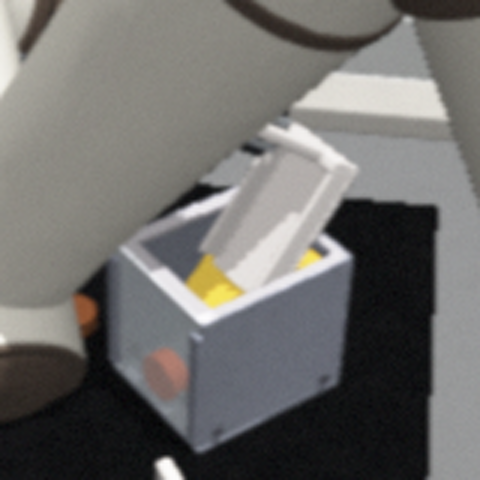

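The scoop's floor is bare and one orange cap shows through the clear wall at (165,372). The second must be found. The spot at (88,315) coincides with the brown look-alike, so I check its colour.

Run:
```python
from h import *
a=cv2.imread('pics/s4.png');b=cv2.imread('pics/s5.png')
for n,i in(('4',a),('5',b)):
    print(n,i[80+313//3,250+88//3],i[80+315//3,250+93//3], i[80+372//3,250+165//3])
i=b[80:240,250:410].astype(int);m=((i[...,2]>i[...,1]+40)).astype(np.uint8)
print(cv2.connectedComponentsWithStats(m)[2:])
st=robot.state();w=snap('wrist','w5.png')
cv2.imwrite('pics/w5b.png',np.hstack([cv2.resize(b[150:240,250:350],(400,360),interpolation=2),cv2.resize(w['img'],(400,360))]))
```

```text
4 [28 47 83] [20 32 58] [119 116 110]
5 [ 53  84 144] [35 57 98] [104 113 148]
(array([[    0,     0,   160,   160, 25499],
       [   25,    99,     7,     9,    49],
       [   52,   117,     9,     9,    52]], dtype=int32), array([[ 79.64610377,  79.37075964],
       [ 27.93877551, 102.83673469],
       [ 56.44230769, 120.88461538]]))
```

View pics/w5b.png

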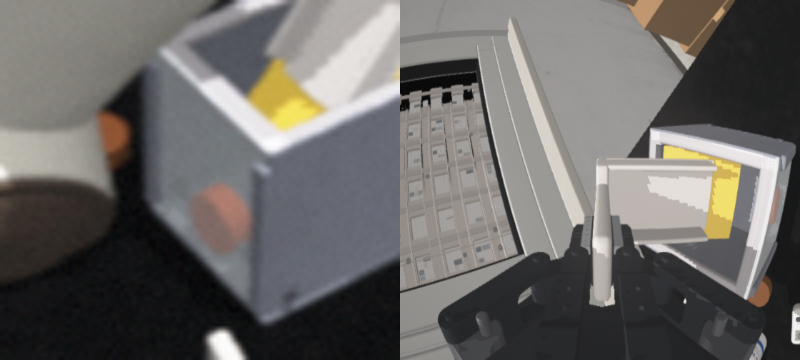

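The "orange" spot has the brown cap's hue and place, only lit more brightly. In the wrist view the scoop is empty and only the brown cap is outside, so the second cap is inside the hopper, hidden. I turn back.

Run:
```python
from h import *
plan(*hingepose(0,gap=.01),10)
```

```text
10 rows xyz [0.0, -0.0056, 0.0046] turn [-0.0905, 0.0, -0.0] deg/row 5.2
```

Call:
arm_command(
  xyz=[
    [0,-0.0056,0.0046],
    [0,-0.0056,0.0046],
    [0,-0.0056,0.0046],
    [0,-0.0056,0.0046],
    [0,-0.0056,0.0046],
  ],
  turn=[
    [-0.0905,0,0],
    [-0.0905,0,0],
    [-0.0905,0,0],
    [-0.0905,0,0],
    [-0.0905,0,0],
  ],
  fingers=[1,1,1,1,1],
)

```text
t: 10.75
tool_pos: [0.5393, -0.2837, 0.1968]
eef_rot: [[-0.96, 0.252, -0.123], [0.28, 0.865, -0.417], [0.001, -0.435, -0.901]]
force: [0.2, -0.6, 0.1]
grip_width: 0.106
finger_force: 58.8
```

Call:
arm_command(
  xyz=[
    [0,-0.0056,0.0046],
    [0,-0.0056,0.0046],
    [0,-0.0056,0.0046],
    [0,-0.0056,0.0046],
    [0,-0.0056,0.0046],
  ],
  turn=[
    [-0.0905,0,0],
    [-0.0905,0,0],
    [-0.0905,0,0],
    [-0.0905,0,0],
    [-0.0905,0,0],
  ],
  fingers=[1,1,1,1,1],
)

```text
t: 11.38
tool_pos: [0.5297, -0.3148, 0.1817]
eef_rot: [[-0.96, 0.28, -0.002], [0.28, 0.96, 0.004], [0.003, 0.004, -1.0]]
force: [0.7, -0.1, -0.4]
grip_width: 0.107
finger_force: 58.6
```

Call:
arm_command(
  xyz=[
    [0,0,-0.015],
    [0,0,-0.02],
    [0,0,-0.01],
    [0,0,0],
  ],
  turn=[
    [0,0,0],
    [0,0,0],
    [0,0,0],
    [0,0,0],
  ],
  fingers=[1,1,1,1],
)

```text
t: 11.88
tool_pos: [0.5311, -0.3147, 0.2283]
eef_rot: [[-0.96, 0.279, 0.001], [0.279, 0.96, -0.001], [-0.001, -0.0, -1.0]]
force: [0.9, 0.8, -0.8]
grip_width: 0.112
finger_force: 58.7
```

Run:
```python
from h import *
st=robot.state();print(st['t'],st['tool_pos'],st['eef_rot'].round(3))
s=snap('scene','s6.png')
i=s['img'][80:240,250:410].astype(int);m=((i[...,2]>i[...,1]+40)&(i[...,1]<150)).astype(np.uint8)
print(cv2.connectedComponentsWithStats(m)[2])
plan([.6034,-.0353,.235],pose(-126,0,-1),12)
```

```text
11.875 [ 0.53107857 -0.31465926  0.22833319] [[-0.96   0.279  0.001]
 [ 0.279  0.96  -0.001]
 [-0.001 -0.    -1.   ]]
[[    0     0   160   160 25574]
 [   23   104     9     5    26]]
12 rows xyz [0.0045, 0.0237, -0.0006] turn [0.0, -0.0, 0.0288] deg/row 1.6
```

Call:
arm_command(
  xyz=[
    [0.0022,0.0118,-0.0005],
    [0.0045,0.0237,-0.0006],
    [0.0045,0.0237,-0.0006],
    [0.0045,0.0237,-0.0006],
    [0.0045,0.0237,-0.0006],
  ],
  turn=[
    [0,0,0.0144],
    [0,0,0.0288],
    [0,0,0.0288],
    [0,0,0.0288],
    [0,0,0.0288],
  ],
  fingers=[1,1,1,1,1],
)

```text
t: 12.55
tool_pos: [0.5465, -0.2062, 0.2296]
eef_rot: [[-0.915, 0.403, -0.002], [0.403, 0.915, 0.0], [0.002, -0.0, -1.0]]
force: [-0.1, 0.1, -0.9]
grip_width: 0.109
finger_force: 58.7
```

Call:
arm_command(
  xyz=[
    [0.0045,0.0237,-0.0006],
    [0.0045,0.0237,-0.0006],
    [0.0045,0.0237,-0.0006],
    [0.0045,0.0237,-0.0006],
    [0.0045,0.0237,-0.0006],
  ],
  turn=[
    [0,0,0.0288],
    [0,0,0.0288],
    [0,0,0.0288],
    [0,0,0.0288],
    [0,0,0.0288],
  ],
  fingers=[1,1,1,1,1],
)

```text
t: 13.18
tool_pos: [0.5801, -0.0906, 0.2327]
eef_rot: [[-0.848, 0.53, -0.002], [0.53, 0.848, 0.0], [0.001, -0.001, -1.0]]
force: [-0.5, -0.5, -0.8]
grip_width: 0.106
finger_force: 58.7
```

Call:
arm_command(
  xyz=[
    [0.0045,0.0237,-0.0006],
    [0.0045,0.0237,-0.0006],
    [0.0022,0.0118,-0.0005],
    [0,0,0],
    [0,0,0],
  ],
  turn=[
    [0,0,0.0288],
    [0,0,0.0288],
    [0,0,0.0144],
    [0,0,0],
    [0,0,0],
  ],
  fingers=[1,1,1,1,1],
)

```text
t: 13.8
tool_pos: [0.6032, -0.0369, 0.2348]
eef_rot: [[-0.808, 0.589, -0.001], [0.589, 0.808, -0.0], [0.0, -0.001, -1.0]]
force: [0.1, 0.0, -0.2]
grip_width: 0.105
finger_force: 58.7
```

Run:
```python
from h import *
st=robot.state();print(st['t'],st['tool_pos'],st['eef_rot'].round(3))
s=snap('scene','s7.png')['img'];t=snap('top','t7.png')['img'];w=snap('wrist','w7.png')['img']
g=lambda i,b,w,h:cv2.resize(i[b[0]:b[1],b[2]:b[3]],(w,h),interpolation=2)
cv2.imwrite('pics/m7.png',np.vstack([np.hstack([g(s,(130,235,275,380),400,400),g(t,(160,260,305,405),400,400)]),np.hstack([cv2.resize(w,(267,200)),cv2.resize(t,(267,200)),cv2.resize(s,(266,200))])]))
```

```text
13.8 [ 0.60322329 -0.03694225  0.23483952] [[-0.808  0.589 -0.001]
 [ 0.589  0.808 -0.   ]
 [ 0.    -0.001 -1.   ]]
```

View pics/m7.png

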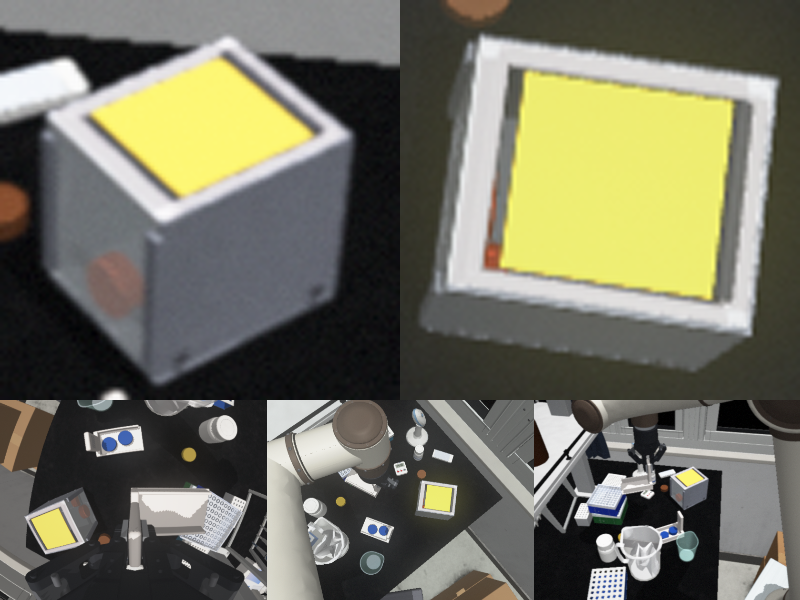

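The montage shows the flap shut, the scoop empty, and no orange cap loose on the bench. One cap leans inside the clear wall (115,283), with orange visible in the gap at (490,255). I check the heights.

Run:
```python
from h import *
import pickle
a,b=pickle.load(open('c.pkl','rb'))
EY=np.array([-EX[1],EX[0],0])
def f(c,u,v,xs):
    o,d=ray(c,u,v)
    for x in xs:
        p=o+d*((x-(o-C)@EX)/(d@EX));print(x,'y',round((p-C)@EY,4),'z',round(p[2],4))
for q in((115,283),(115,250),(115,318)): f(a,275+q[0]*.2625,130+q[1]*.2625,(-.056,-.049,-.04))
print('top');f(b,305+90/4,160+255/4,(-.055,-.05,-.045,-.042));print();f(b,305+92/4,160+205/4,(-.055,-.05,-.045,-.042))
```

```text
-0.056 y -0.0065 z 0.0407
-0.049 y 0.003 z 0.0295
-0.04 y 0.0153 z 0.0152
-0.056 y -0.006 z 0.0638
-0.049 y 0.0036 z 0.053
-0.04 y 0.0158 z 0.039
-0.056 y -0.0071 z 0.0155
-0.049 y 0.0024 z 0.0039
-0.04 y 0.0146 z -0.0109
top
-0.055 y -0.0613 z 0.2604
-0.05 y -0.0488 z 0.1939
-0.045 y -0.0363 z 0.1275
-0.042 y -0.0289 z 0.0876

-0.055 y -0.0413 z 0.2431
-0.05 y -0.0269 z 0.175
-0.045 y -0.0125 z 0.1069
-0.042 y -0.0038 z 0.066
```

Run:
```python
from h import *
import pickle
a,b=pickle.load(open('c.pkl','rb'))
EY=np.array([-EX[1],EX[0],0])
i=cv2.imread('pics/s7.png').astype(int);i0=cv2.imread('pics/s0.png').astype(int)
for z in (.095,.08,.065,.05,.035,.02,.01):
    r=[]
    for y in np.arange(-.045,.05,.01):
        u,v=proj(a,C+-.056*EX+y*EY+[0,0,z])[0].round().astype(int); p=i[v,u]-i0[v,u]; r.append(int(p[2]-p[0]))
    print(z,r)
t=cv2.imread('pics/t7.png').astype(int)
m=(t[...,2]-t[...,1]>40)&(t[...,1]<150)
ys,xs=np.nonzero(m[165:245,315:340]);print(sorted(zip(ys+165,xs+315)))
for z in (.07,.05,.03,.014):
    p=[atz(b,327.5,224,z),atz(b,328,211,z)];print(z,[((q-C)@EX).round(3) for q in p],[((q-C)@EY).round(3) for q in p])
```

```text
0.095 [-1, -1, -1, 3, 1, 1, -1, 2, -1, 2]
0.08 [0, -1, 1, 1, 1, 2, -1, 2, -1, 0]
0.065 [-1, 0, 21, 34, 6, 1, 0, -1, -1, 0]
0.05 [-1, 2, 37, 42, 47, 50, 2, 1, 1, -1]
0.035 [1, 0, 0, 34, 32, 33, 32, 1, 2, 0]
0.02 [-3, 1, 2, 4, 32, 34, 29, 2, 2, 0]
0.01 [0, -2, -1, 0, 1, 8, 11, 0, -2, 2]
[(np.int64(207), np.int64(328)), (np.int64(208), np.int64(328)), (np.int64(209), np.int64(328)), (np.int64(210), np.int64(328)), (np.int64(211), np.int64(328)), (np.int64(212), np.int64(328)), (np.int64(213), np.int64(328)), (np.int64(214), np.int64(328)), (np.int64(216), np.int64(327)), (np.int64(221), np.int64(327)), (np.int64(221), np.int64(328)), (np.int64(221), np.int64(329)), (np.int64(222), np.int64(326)), (np.int64(222), np.int64(327)), (np.int64(222), np.int64(328)), (np.int64(222), np.int64(329)), (np.int64(223), np.int64(326)), (np.int64(223), np.int64(327)), (np.int64(223), np.int64(328)), (np.int64(223), np.int64(329)), (np.int64(224), np.int64(326)), (np.int64(224), np.int64(327)), (np.int64(224), np.int64(328)), (np.int64(224), np.int64(329)), (np.int64(225), np.int64(326)), (np.int64(225), np.int64(327)), (np.int64(225), np.int64(328)), (np.int64(225), np.int64(329)), (np.int64(226), np.int64(326)), (np.int64(226), np.int64(327)), (np.int64(226), np.int64(328)), (np.int64(226), np.int64(329))]
0.07 [np.float64(-0.041), np.float64(-0.042)] [np.float64(-0.026), np.float64(-0.004)]
0.05 [np.float64(-0.039), np.float64(-0.041)] [np.float64(-0.022), np.float64(-0.0)]
0.03 [np.float64(-0.038), np.float64(-0.039)] [np.float64(-0.018), np.float64(0.004)]
0.014 [np.float64(-0.036), np.float64(-0.038)] [np.float64(-0.015), np.float64(0.008)]
```

All the orange seen through the wall lies below 0.065 m, so both caps are inside and low. I set the scoop down where it stood.

Call:
arm_command(
  xyz=[
    [0,0,0.02],
    [0,0,0.04],
    [0,0,0.045],
    [0,0,0.04],
    [0,0,0.02],
  ],
  turn=[
    [0,0,0],
    [0,0,0],
    [0,0,0],
    [0,0,0],
    [0,0,0],
  ],
  fingers=[1,1,1,1,1],
)

```text
t: 14.58
tool_pos: [0.6021, -0.0373, 0.0676]
eef_rot: [[-0.808, 0.59, -0.004], [0.59, 0.808, -0.001], [0.003, -0.003, -1.0]]
force: [-0.1, 0.5, 0.1]
grip_width: 0.105
finger_force: 58.7
```

Call:
arm_command(
  xyz=[
    [0,0,0.007],
    [0,0,0.004],
    [0,0,0.001],
    [0,0,0],
  ],
  turn=[
    [0,0,0],
    [0,0,0],
    [0,0,0],
    [0,0,0],
  ],
  fingers=[1,1,1,1],
)

```text
t: 15.08
tool_pos: [0.6042, -0.0364, 0.0589]
eef_rot: [[-0.808, 0.589, 0.002], [0.589, 0.808, 0.0], [-0.001, 0.001, -1.0]]
force: [-0.5, 0.1, -0.3]
grip_width: 0.11
finger_force: 58.7
```

Call:
arm_command(
  xyz=[
    [0,0,0.001],
    [0,0,0],
    [0,0,0],
    [0,0,0],
    [0,0,0],
  ],
  turn=[
    [0,0,0],
    [0,0,0],
    [0,0,0],
    [0,0,0],
    [0,0,0],
  ],
  fingers=[1,0.8,0.6,0.5,0.5],
)

```text
t: 15.7
tool_pos: [0.6037, -0.0365, 0.0571]
eef_rot: [[-0.808, 0.589, 0.0], [0.589, 0.808, 0.0], [-0.0, 0.0, -1.0]]
force: [0.5, 0.4, -0.1]
grip_width: 0.501
finger_force: 0.0
```

Call:
arm_command(
  xyz=[
    [0,0,0],
    [0,0,-0.01],
    [0,0,-0.03],
    [0,0,-0.05],
    [0,0,-0.05],
  ],
  turn=[
    [0,0,0],
    [0,0,0],
    [0,0,0],
    [0,0,0],
    [0,0,0],
  ],
  fingers=[0.5,0.5,0.5,0.5,0.5],
)

```text
t: 16.32
tool_pos: [0.6036, -0.0366, 0.1992]
eef_rot: [[-0.808, 0.588, 0.0], [0.588, 0.808, -0.0], [-0.0, 0.0, -1.0]]
force: [1.4, 0.4, 0.6]
grip_width: 0.499
finger_force: 0.0
```

Call:
arm_command(
  xyz=[
    [0,0,-0.03],
    [0,0,-0.01],
    [0,0,0],
    [0,0,0],
  ],
  turn=[
    [0,0,0],
    [0,0,0],
    [0,0,0],
    [0,0,0],
  ],
  fingers=[0.5,0.5,0.5,0.5],
)

```text
t: 16.82
tool_pos: [0.6028, -0.0365, 0.2351]
eef_rot: [[-0.808, 0.589, -0.004], [0.589, 0.808, -0.0], [0.003, -0.002, -1.0]]
force: [-0.4, -0.7, -1.0]
grip_width: 0.499
finger_force: 0.0
```

Run:
```python
from h import *
st=robot.state();c=snap('wrist','w8.png');print(st['tool_pos'],st['force'])
i=c['img'];m=(i.min(2)>150).astype(np.uint8)
n,l,s,cc=cv2.connectedComponentsWithStats(m);print(s[s[:,4]>300],cc[s[:,4]>300].round())
ex=np.array([np.cos(np.radians(-126)),np.sin(np.radians(-126))]);ey=np.array([-ex[1],ex[0]]);T=np.array([.6034,-.036])
for dx,dy,z in((.005,.018,.1),(.005,-.018,.1),(-.1,.03,.024),(-.1,-.03,.024),(.0,.03,.024)): print(wproj(c,st,[*(T+dx*ex+dy*ey),z]).round())
# compare hopper & rest
a=cv2.imread('pics/s7.png').astype(int);b=snap('scene','s8.png')['img'].astype(int)
print('hopper diff',abs(a-b)[130:235,285:380].max(2).mean(), 'blue diff',abs(b-cv2.imread('pics/s0.png'))[225:300,270:320].mean())
```

```text
[ 0.60276524 -0.03652027  0.23511561] [-0.43961362 -0.66261245 -1.02948382]
[[     0      0    560    420 207288]
 [    88      0     27     27    346]
 [   194      0     41     22    587]
 [   376      0     74     17    786]
 [   454     33     44     52   1760]
 [   196     54    106     66   3026]
 [   177     69     14     39    376]
 [   279    155     94     63   4445]
 [   367    181     45     80    453]
 [   378    190    149    142   9185]
 [    52    211    127    113   2380]
 [   258    265     45     40    912]
 [     0    316     61     51   1035]
 [   265    345     39     13    336]
 [   536    383     24     25    375]] [[271. 211.]
 [103.  12.]
 [216.  11.]
 [419.   7.]
 [475.  59.]
 [257.  86.]
 [183.  88.]
 [325. 181.]
 [393. 212.]
 [453. 256.]
 [119. 257.]
 [280. 284.]
 [ 27. 343.]
 [283. 351.]
 [548. 396.]]
[279. 218.]
[278. 179.]
[370. 208.]
[373. 156.]
[284. 208.]
hopper diff 2.7451629072681705 blue diff 5.241866666666667
```

The scoop's blob (279–373, 155–218) matches the prediction for it standing upright in its old place, and the hopper view is unchanged. I hand in.

```bash
python3 -c "
from cell import robot
print(robot.hand_in())"
```

```text
the job is handed in; nothing more can be done
None
```

I handed the job in at about 17 s: both orange caps are in the hopper, the flap is shut, the empty scoop stands upright where it started, and the blue scoop was not touched. The final position checks came from the camera images; the hand-in gave no verdict.

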